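# Bring the eccentric's high spot under the sprung plunger

### The job

Two bench centres stand on the pierced plate; one carries an eccentric (a plain disc set off-centre on its shaft), the other a grooved pulley that runs true. On the one with the eccentric, swing the crank by its pin until the disc's high spot pushes the sprung plunger as far out as it will go, then let go and leave it standing there. Leave the crank of the other one as it is.

Things in the scene. Friction and masses are not known exactly. Their poses are not given: they have to be found in the camera images.
- ecc_stand: the bench centre with the eccentric: fixed base 110x250x18 mm, grey end posts (y=-108, +108 mm, 116 high). Origin: under its centre, z up; yaw within 12 deg of the robot frame. A stiff 16 mm shaft along y, 100 mm above the origin, stays where left (0.12 Nm). On it at y=30 a plain disc, 68 mm across, 20 thick, 14 mm off-centre, up to 148 high; its angle to the crank varies.
- ecc_pin (a point): middle of its crank pin: aluminium, 12 mm thick, 44 long, along the stand's y at y=-50 mm, 70 mm from the shaft axis. The 8 mm crank arm is on its -y side, 25 mm off. It swings in an arc over the shaft: 0 straight up, positive to stand's +x. Starts between -1.5 and 0.05 rad. The high spot meets the plunger at a crank angle between -0.05 and 1.25 rad, further towards +x.
- ecc_plunger (a joint): how far its plunger (along x on the stand's +x side, y=30, in a guide block 114 mm high) is pushed out, m: 0 disc's low side, 0.028 high spot exactly at it; about 0.014 x (1 + cos of the high spot's angle from it). Spring 2 to 4 N. Fully out, the dark 24 mm disc on its tail is level with the outer end of the flat steel strip beside it, 176 mm from the shaft axis.
- plain_pin (a point): middle of the same kind of crank pin on the other bench centre, which carries the grooved pulley, 80 mm across, that runs true; its pin may lean either way. To be left alone.

How it is judged:
By the outcome, as a careful person would: the job done as asked, in the order asked, and still so for the second after the job is handed in, with the robot touching nothing.
It also fails if it takes over 38 s, if anything falls off the work surface, if the arm or the gripper's body presses on something with over 40 N, if the wrist force passes 120 N, or if a joint passes its speed limit or range.

### The arm

A 6-joint arm with a two-finger parallel gripper is mounted at the origin on the work surface. World frame = base frame: x ahead of the robot, y to its left, z up, the work surface at z = 0. Lengths are in m, angles in rad, forces in N, time in s.
With the tool pointing down it reaches from about 0.275 to 0.875 m from the base axis. Payload 12.5 kg.
Tool frame: the origin (TCP) lies midway between the tips of the shut fingers; the grasp point (between the pads) lies robot.hold_point_z behind it (robot.hold_point_z is the distance from the TCP to the grasp point, in m); z points along the fingers, y is the direction in which the jaws open and shut (so a half turn about z gives the same grasp; the last joint's range is limited). The gripper opens to 85 mm and grips with 20 to 120 N. Pads are 22 mm wide; open, the fingers measure 114 mm over their backs; the gripper's body (76 mm by 85 mm) begins 54 mm behind the grasp point. The pads swing forward as they close: fully open they stand 13 mm farther back than shut.
Start: joints at [1.086, 0.351, 1.652, -0, 1.139, -0.085], TCP at [0.214, 0.507, 0.231] pointing down, gripper open.
Joint ranges: [-2.75, 2.75], [-0.79, 2.1], [0.01, 2.65], [-1.57, 4.71], [0.07, 3.14], [-2.87, 2.87]. Speed limits (rad/s): [2.22, 2.22, 2.79, 3.14, 3.14, 3.14].

### API

Orientations are given as a 3x3 rotation matrix whose columns are the frame's x, y, z axes.
In Python, from workcell import robot gives the robot as it stands.
- The arm moves only by the tool step_arm, never from a script. Its argument "motion" is a list of rows, each an object with "twist": the turn, a rotation vector about the tool's x, y, z in degrees, a list of three; "delta_pos": the shift along the tool's x, y, z in mm, a list of three; "jaw": the opening in per cent of the stroke, from 0 (shut) to 100 (fully open). In form: [{"twist": [wx, wy, wz], "delta_pos": [tx, ty, tz], "jaw": jaw}, ...]. A call has 1 to 10 rows; each row is the pose to reach, as a shift and turn from the pose commanded when the call began, along the tool's axes at that moment; what a row does not reach only later rows make up. A row lasts 1/12 s, in which the tool goes at most 41.7 mm and 7.16 degrees, less where a joint would pass 70% of its speed; a pose out of reach is approached as far as the arm can. A call with a gripper value outside its range is refused whole. The fingers move at their own pace and stop on an object; "squeeze" is the grip in N (left out, the last holds). Time passes only in rows, so rows that repeat a pose let the fingers close. It gives the time, the measured TCP pose, the force and the opening at its end, in the units of the state.
- robot.sense(): the state, without advancing time (a new reading comes with each control period).
- robot.grab_frame(name): name is "scene" or "top"; returns a dict with "color" (480x640x3 uint8, red, green, blue), "fovy" (degrees; the focal length in pixels is half the picture's height over the tangent of half this angle, whatever the lens; pixels are square), "cx", "cy" (the principal point, pixels), "R" (3x3) and "t" (3): a world point X has camera coordinates R X + t. Camera axes: x right, y down, z forward; pixel columns grow to the right and rows downward; lengths in m; the calibration is good to about 2 mm. A picture is of the moment at which its call begins. There is no depth.
- robot.hand_in(): hands the job in, once; it reports no verdict.
Trained networks look in a picture, given as the dict that the camera call returned (one of the last four; its "shot" number tells which), for a name from the list of things; names that differ only in an ending like _2 or _b are one class to them, and where a whole thing is asked for, a point or a joint stands for the part that bears it (a point fixed in the world has none). Each returns a list of dicts, best first, with "conf" (0 to 1); they miss things now and then, are a little off and sometimes report something else, mostly with a low value. They report only what shows in the picture. A call takes as long as a camera call.
- robot.silhouettes(picture, target): "mask" (480x640 bool, what is visible of it) and "position" ([row, column] in pixels, amid what is visible of it).
The state is a dict: "time": time; "joint_positions": joint angles; "joint_vel": joint speeds; "effort": joint torques, N m; "tool_pos": TCP position; "eef_rot": TCP orientation; "force": force on the tool from outside, world axes, zero at the start; "ft_torque": the same for the moment, N m; "gripper_width": finger opening in m.
Only numpy, scipy, OpenCV 4.12 (cv2) and the standard library are available. Lean on these libraries where they do the work, as an engineer would, in place of code of your own. Each camera call takes 0.05 s, during which the arm holds its last target. There are 200 camera calls.

## Working session

There is one attempt and no reset: what is moved stays moved. The work goes in short steps, Python scripts to look and compute and a tool call to move; the robot and the scene stay as the last step left them, time stands still between calls to the robot, and variables do not carry over. Pictures are saved under pics/ and viewed, about 8 in all and at most 12, crops included, and the job is handed in when it is done.

Besides the shell and the picture viewer there is one more tool, called after "Request:" by a JSON object that holds its "api" and its "payload", one argument or row to a line. step_arm: Moves the arm, as the interface text tells. Its arguments: {"type":"object","properties":{"motion":{"type":"array"},"squeeze":{"type":"number"}},"required":["motion"]}

```bash
mkdir -p pics
cat > h.py <<'E'
from workcell import robot
import numpy as np, cv2
def K(p):
    f=240/np.tan(np.radians(p["fovy"])/2); return f,p["cx"],p["cy"]
def proj(p,X):
    f,cx,cy=K(p); c=(np.atleast_2d(X)@np.array(p["R"]).T)+np.array(p["t"]); return np.c_[f*c[:,0]/c[:,2]+cx,f*c[:,1]/c[:,2]+cy]
def ray(p,uv):
    f,cx,cy=K(p);R=np.array(p["R"]);t=np.array(p["t"]);d=R.T@np.array([(uv[0]-cx)/f,(uv[1]-cy)/f,1]);return -R.T@t,d
def onz(p,uv,z):
    o,d=ray(p,uv);return o+d*(z-o[2])/d[2]
def save(p,n,box=None,s=1):
    im=cv2.cvtColor(p["color"],cv2.COLOR_RGB2BGR)
    if box: im=im[box[1]:box[3],box[0]:box[2]]
    cv2.imwrite("pics/"+n,cv2.resize(im,None,fx=s,fy=s,interpolation=cv2.INTER_CUBIC))
E
python3 - <<'E'
from h import *
np.set_printoptions(precision=3,suppress=True)
ps={n:robot.grab_frame(n) for n in("scene","top")}
for n,p in ps.items():
    save(p,n+".png"); print(n,K(p),"cam",-np.array(p["R"]).T@p["t"])
    for k in("ecc_stand","ecc_pin","ecc_plunger","plain_pin"):
        for d in robot.silhouettes(p,k)[:3]:
            print(k,round(d["conf"],2),d["position"],d["mask"].sum(), onz(p,d["position"][::-1],.1))
E
python3 -c "
import cv2,numpy as np
cv2.imwrite('pics/both.png',cv2.resize(np.vstack([cv2.imread('pics/scene.png'),cv2.imread('pics/top.png')]),None,fx=.6,fy=.6))"
```

```text
scene (np.float64(597.8797289412526), 313.341520285441, 249.67160143091792) cam [1.102 0.137 0.732]
ecc_stand 0.78 [342.1, 464.1] 18926 [0.625 0.189 0.1  ]
ecc_pin 0.57 [294.5, 445.1] 2151 [0.553 0.156 0.1  ]
ecc_plunger 0.71 [401.4, 467.2] 692 [0.709 0.202 0.1  ]
plain_pin 0.79 [248.3, 231.5] 2612 [ 0.548 -0.159  0.1  ]
top (np.float64(584.6200321799631), 304.49628027585544, 247.74028791794032) cam [ 0.409 -0.045  1.094]
ecc_stand 0.76 [221.9, 182.3] 10377 [0.569 0.189 0.1  ]
ecc_pin 0.97 [226.7, 203.3] 1185 [0.561 0.152 0.1  ]
ecc_plunger 0.8 [147.7, 175.4] 266 [0.701 0.206 0.1  ]
plain_pin 0.64 [226.7, 389.9] 2223 [ 0.565 -0.169  0.1  ]
```

View pics/scene.png

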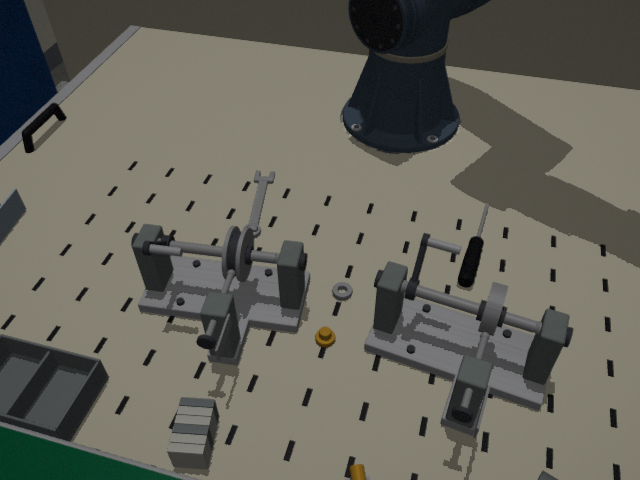

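View pics/top.png

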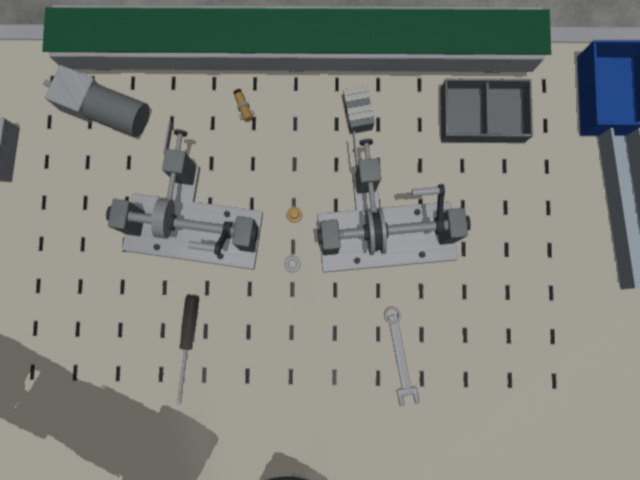

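The ecc_stand is the one at the left of the top picture (disc near (163,217), crank and pin near (190–228, 230–250)). In the scene picture its crank is at (412–460, 240–290), with the plunger tail at (462,410). The grooved pulley is on the other stand. Next I'll zoom in.

Run:
```python
from h import *
import pickle
ps={n:robot.grab_frame(n) for n in("scene","top")}
pickle.dump(ps,open("p0.pkl","wb"))
a=cv2.cvtColor(ps["top"]["color"],cv2.COLOR_RGB2BGR)[115:275,95:275]
b=cv2.cvtColor(ps["scene"]["color"],cv2.COLOR_RGB2BGR)[220:440,360:580]
cv2.imwrite("pics/crop.png",np.hstack([cv2.resize(a,(400,356),interpolation=3),cv2.resize(b,(400,400),interpolation=3)[:356]])) 
cv2.imwrite("pics/ctop.png",cv2.resize(a,(675,600),interpolation=2))
cv2.imwrite("pics/cscene.png",cv2.resize(b,(600,600),interpolation=2))
```

```text
(no output)
```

View pics/ctop.png

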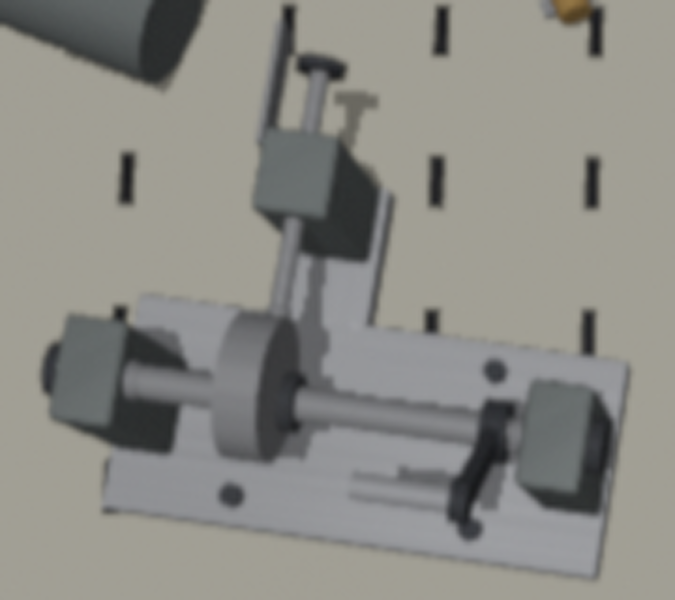

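View pics/cscene.png

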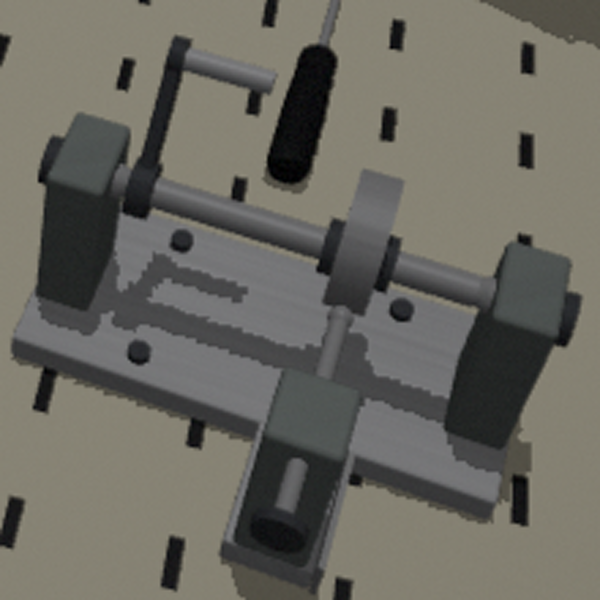

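```bash
cat > fit.py <<'E'
from h import *
import pickle
from scipy.optimize import least_squares
ps=pickle.load(open("p0.pkl","rb"))
T=lambda u,v:(95+u/3.75,115+v/3.75)
S=lambda u,v:(360+u/2.727,220+v/2.727)
def model(q):
    x,y,w,a,d,zp=q
    pin=lambda py:(70e-3*np.sin(a),py,.1+70e-3*np.cos(a))
    L=[("top",T(143,294),(.055,.125,.018)),("top",T(628,366),(.055,-.125,.018)),
    ("top",T(89,367),(0,.108,.116)),("top",T(557,436),(0,-.108,.116)),
    ("scene",S(533,277),(0,.108,.116)),("scene",S(92,153),(0,-.108,.116)),
    ("top",T(350,487),pin(-.028)),("top",T(450,500),pin(-.072)),
    ("scene",S(187,58),pin(-.072)),("scene",S(270,82),pin(-.028)),
    ("top",T(320,67),(.148+d,.03,zp)),("scene",S(278,530),(.148+d,.03,zp))]
    c,s=np.cos(w),np.sin(w);R=np.array([[c,-s,0],[s,c,0],[0,0,1]])
    return L,R,np.array([x,y,0])
def res(q):
    L,R,o=model(q)
    return np.concatenate([proj(ps[n],R@np.array(P)+o)[0]-uv for n,uv,P in L])
r=least_squares(res,[.57,.19,-.1,-.6,.01,.1],loss="soft_l1")
if __name__=="__main__":
    np.set_printoptions(precision=3,suppress=True)
    q=r.x;print(q);print(res(q).reshape(-1,2))
    L,R,o=model(q)
    e=np.arccos(np.clip(q[4]/.014-1,-1,1));print("delta",e,"target crank",q[3]+e)
    for a in(q[3],q[3]+e):print("pin",R@np.array([.07*np.sin(a),-.05,.1+.07*np.cos(a)])+o)
    print(robot.sense()["eef_rot"],robot.hold_point_z)
E
python3 fit.py
```

```text
[ 0.564  0.187 -0.121 -0.593  0.013  0.1  ]
[[-0.876  0.652]
 [ 0.8   -1.291]
 [-0.082  1.874]
 [-0.03   0.094]
 [-0.994  1.572]
 [-1.995 -1.305]
 [-0.32  -0.089]
 [-0.231  0.04 ]
 [ 0.211  0.262]
 [ 2.127  0.382]
 [ 0.394 -0.052]
 [ 0.095 -0.059]]
delta 1.660494744799784 target crank 1.0679707605744342
pin [0.519 0.143 0.158]
pin [0.619 0.13  0.134]
[[-0.921  0.389  0.   ]
 [ 0.389  0.921 -0.   ]
 [-0.    -0.    -1.   ]] 0.0187
```

Request:
{"api": "step_arm", "payload": {
  "motion": [
    {"twist": [0,0,6],"delta_pos": [-32,-16,0],"jaw": 100},
    {"twist": [0,0,12],"delta_pos": [-65,-33,0],"jaw": 100},
    {"twist": [0,0,18],"delta_pos": [-98,-50,0],"jaw": 100},
    {"twist": [0,0,24],"delta_pos": [-131,-67,0],"jaw": 100},
    {"twist": [0,0,30],"delta_pos": [-164,-84,0],"jaw": 100},
    {"twist": [0,0,36],"delta_pos": [-197,-101,0],"jaw": 100},
    {"twist": [0,0,42],"delta_pos": [-230,-118,0],"jaw": 100},
    {"twist": [0,0,48],"delta_pos": [-263,-135,0],"jaw": 100},
    {"twist": [0,0,54],"delta_pos": [-296,-152,0],"jaw": 100},
    {"twist": [0,0,60],"delta_pos": [-329,-169,0],"jaw": 100}
  ],
  "squeeze": 20
}}

```text
time: 1.43
tool_pos: [0.4523, 0.2213, 0.2315]
eef_rot: [[-0.118, 0.993, 0.0], [0.993, 0.118, 0.0], [0.0, 0.0, -1.0]]
force: [0.9, 0.5, -0.6]
gripper_width: 0.0853
```

```bash
cat > st.py <<'E'
from fit import *
np.set_printoptions(precision=4,suppress=True)
import sys
# usage: st.py angle [lift_mm]: shift in the tool frame to put grasp point on pin at crank angle
s=robot.sense();Rt=np.array(s["eef_rot"]);p=np.array(s["tool_pos"]);q=r.x;L,R,o=model(q)
print("t",s["time"],"tcp",p,"F",np.array(s["force"]),"w",s["gripper_width"])
yaw=np.degrees(np.arctan2(Rt[1,1],Rt[0,1]));print("turn z",(yaw-np.degrees(q[2])),"tilt",Rt[:,2])
g=p-robot.hold_point_z*Rt[:,2]
l=R.T@(g-o);print("grasp in stand mm",l*1e3,"crank ang",np.arctan2(l[0],l[2]-.1),"rad",np.hypot(l[0],l[2]-.1))
for a in map(float,sys.argv[1:]):
    P=R@np.array([.07*np.sin(a),-.05,.1+.07*np.cos(a)])+o
    print(a,"shift tool mm",Rt.T@(P-g)*1e3)
E
python3 st.py -0.593
```

```text
t 1.4333 tcp [0.4523 0.2213 0.2315] F [ 0.8832  0.5197 -0.5584] w 0.08525145046251904
turn z 13.716884858101576 tilt [ 0.0004  0.0002 -1.    ]
grasp in stand mm [-115.3306   20.0875  250.2123] crank ang -0.6547859128059823 rad 0.18938028369169524
-0.593 shift tool mm [-86.1736  57.3771  92.1764]
```

Request:
{"api": "step_arm", "payload": {
  "motion": [
    {"twist": [0,0,5],"delta_pos": [-30,20,0],"jaw": 100},
    {"twist": [0,0,10],"delta_pos": [-60,40,10],"jaw": 100},
    {"twist": [0,0,13.7],"delta_pos": [-86,57,30],"jaw": 100},
    {"twist": [0,0,13.7],"delta_pos": [-86,57,30],"jaw": 100},
    {"twist": [0,0,13.7],"delta_pos": [-86,57,30],"jaw": 100}
  ]
}}

```text
time: 1.85
tool_pos: [0.5186, 0.1434, 0.2003]
eef_rot: [[0.117, 0.993, -0.002], [0.993, -0.117, -0.0], [-0.001, -0.002, -1.0]]
force: [-0.6, 0.6, 0.4]
gripper_width: 0.0853
```

```bash
python3 st.py -0.593
python3 - <<'E'
from h import *
a=robot.grab_frame("scene");b=robot.grab_frame("top")
f=lambda p,x,y,w,h,s:cv2.resize(cv2.cvtColor(p["color"],4)[y:y+h,x:x+w],None,fx=s,fy=s,interpolation=2)
cv2.imwrite("pics/above.png",np.hstack([f(a,350,120,200,300,2),f(b,95,115,200,300,2)]))
E
```

```text
t 1.85 tcp [0.5186 0.1434 0.2003] F [-0.576   0.6158  0.358 ] w 0.08533213874990582
turn z 0.18866934972261795 tilt [-0.002  -0.0003 -1.    ]
grasp in stand mm [-40.0422 -49.1981 219.0046] crank ang -0.3245759551182588 rad 0.1255606456662979
-0.593 shift tool mm [-0.7712  1.0396 60.9544]
```

View pics/above.png

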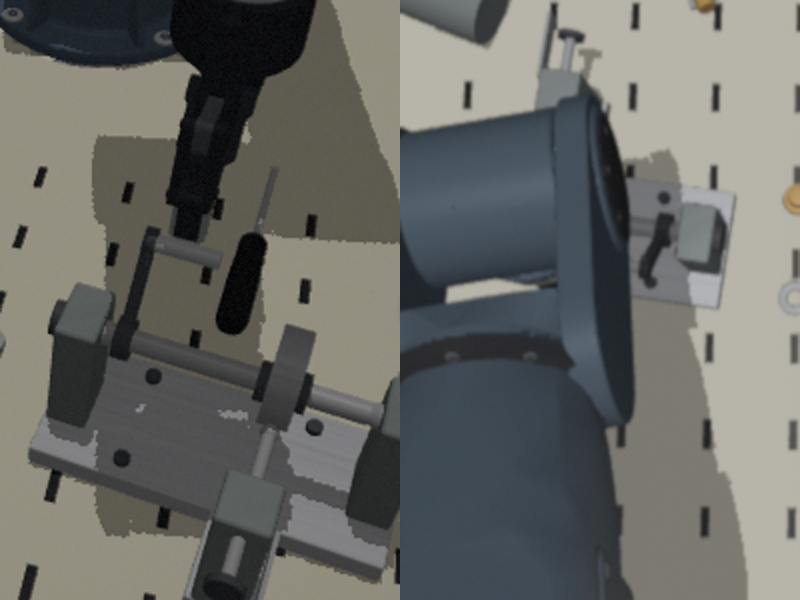

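The scene half shows the fingers directly above the middle of the pin (about (185,248) in the crop), clear of the crank arm. Next I go down and close.

Request:
{"api": "step_arm", "payload": {
  "motion": [
    {"twist": [0,0,0],"delta_pos": [-1,1,25],"jaw": 100},
    {"twist": [0,0,0],"delta_pos": [-1,1,45],"jaw": 100},
    {"twist": [0,0,0],"delta_pos": [-1,1,59],"jaw": 80},
    {"twist": [0,0,0],"delta_pos": [-1,1,59],"jaw": 50},
    {"twist": [0,0,0],"delta_pos": [-1,1,59],"jaw": 30},
    {"twist": [0,0,0],"delta_pos": [-1,1,59],"jaw": 8},
    {"twist": [0,0,0],"delta_pos": [-1,1,59],"jaw": 8},
    {"twist": [0,0,0],"delta_pos": [-1,1,59],"jaw": 8},
    {"twist": [0,0,0],"delta_pos": [-1,1,59],"jaw": 8},
    {"twist": [0,0,0],"delta_pos": [-1,1,59],"jaw": 8}
  ],
  "squeeze": 20
}}

```text
time: 2.78
tool_pos: [0.5198, 0.1436, 0.1431]
eef_rot: [[0.115, 0.993, 0.001], [0.993, -0.115, 0.0], [0.001, 0.001, -1.0]]
force: [-0.7, 0.7, 4.2]
gripper_width: 0.0111
```

```bash
python3 st.py -0.3 0 0.3 0.6 0.8 1.0
```

```text
t 2.7833 tcp [0.5198 0.1436 0.1431] F [-0.7098  0.6611  4.1869] w 0.011134087305500827
turn z 0.30297703596454895 tilt [ 0.0014  0.0004 -1.    ]
grasp in stand mm [-38.9355 -48.8719 161.7985] crank ang -0.5622144214072362 rad 0.07304130377232056
-0.3 shift tool mm [-1.2216 18.2496 -5.0513]
0.0 shift tool mm [-1.3291 38.9399 -8.1501]
0.3 shift tool mm [-1.4404 59.6218 -4.996 ]
0.6 shift tool mm [-1.5454 78.4479  4.1292]
0.8 shift tool mm [-1.6073 89.1257 13.1476]
1.0 shift tool mm [-1.6597 97.7989 24.1075]
```

Request:
{"api": "step_arm", "payload": {
  "motion": [
    {"twist": [0,0,0],"delta_pos": [0,6,-3],"jaw": 8},
    {"twist": [0,0,0],"delta_pos": [0,12,-6],"jaw": 8},
    {"twist": [0,0,0],"delta_pos": [0,18,-8],"jaw": 8},
    {"twist": [0,0,0],"delta_pos": [0,25,-9.8],"jaw": 8},
    {"twist": [0,0,0],"delta_pos": [0,32,-10.8],"jaw": 8},
    {"twist": [0,0,0],"delta_pos": [0,39,-11],"jaw": 8},
    {"twist": [0,0,0],"delta_pos": [0,46,-10.7],"jaw": 8},
    {"twist": [0,0,0],"delta_pos": [0,53,-9.6],"jaw": 8},
    {"twist": [0,0,0],"delta_pos": [0,60,-8],"jaw": 8},
    {"twist": [0,0,0],"delta_pos": [0,60,-8],"jaw": 8}
  ]
}}

```text
time: 3.62
tool_pos: [0.5796, 0.1363, 0.1501]
eef_rot: [[0.115, 0.993, -0.0], [0.993, -0.115, -0.0], [-0.0, -0.0, -1.0]]
force: [1.3, -1.8, 0.2]
gripper_width: 0.0115
```

```bash
python3 st.py 0.4 0.5 0.6 0.7 0.8 0.9 1.0
cat > pl.py <<'E'
from fit import *
import sys
n=sys.argv[1]
p=robot.grab_frame("scene");q=r.x;L,R,o=model(q)
for d in (0,.014,.028): print(d,"tail centre px",proj(p,R@np.array([.148+d,.03,.1])+o)[0])
for s in robot.silhouettes(p,"ecc_plunger")[:1]: print(s["conf"],s["position"],s["mask"].sum())
f=lambda x,y,w,h,s:cv2.resize(cv2.cvtColor(p["color"],4)[y:y+h,x:x+w],None,fx=s,fy=s,interpolation=2)
cv2.imwrite("pics/"+n,f(380,220,170,230,2.6))
E
python3 pl.py m1.png
```

```text
t 3.6167 tcp [0.5796 0.1363 0.1501] F [ 1.3149 -1.7792  0.2197] w 0.01154333664655327
turn z 0.2910323045027905 tilt [-0.0002 -0.0001 -1.    ]
grasp in stand mm [ 21.3575 -48.902  168.8038] crank ang 0.3009818418235602 rad 0.07204235202321067
0.4 shift tool mm [-1.1275  5.8968  4.3287]
0.5 shift tool mm [-1.1592 12.1976  7.3712]
0.6 shift tool mm [-1.189  18.1633 11.0276]
0.7 shift tool mm [-1.2169 23.7342 15.2613]
0.8 shift tool mm [-1.2424 28.8545 20.03  ]
0.9 shift tool mm [-1.2652 33.4732 25.2861]
1.0 shift tool mm [-1.2853 37.5441 30.977 ]
0 tail centre px [464.56893602 405.17727377]
0.014 tail centre px [461.76698322 415.26120428]
0.028 tail centre px [458.89197545 425.60805185]
0.75 [407.9, 464.1] 710
```

View pics/m1.png

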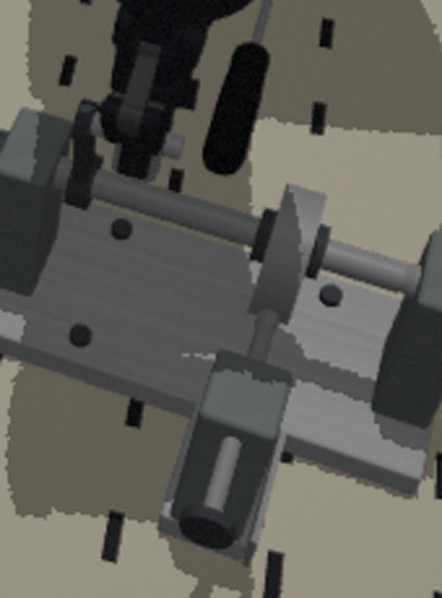

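The tail's dark disc is at about (460,422), so d≈0.0235 at crank 0.30, which puts the target near 1.1. The pin sits properly between the fingers. I'll continue to 0.8 and measure again.

Request:
{"api": "step_arm", "payload": {
  "motion": [
    {"twist": [0,0,0],"delta_pos": [0,6,2.3],"jaw": 8},
    {"twist": [0,0,0],"delta_pos": [0,12,5.4],"jaw": 8},
    {"twist": [0,0,0],"delta_pos": [0,18,9],"jaw": 8},
    {"twist": [0,0,0],"delta_pos": [0,23.5,13.3],"jaw": 8},
    {"twist": [0,0,0],"delta_pos": [0,28.8,18],"jaw": 8},
    {"twist": [0,0,0],"delta_pos": [0,28.8,18],"jaw": 8}
  ]
}}

```text
time: 4.22
tool_pos: [0.6084, 0.133, 0.1312]
eef_rot: [[0.115, 0.993, 0.0], [0.993, -0.115, -0.0], [-0.0, 0.0, -1.0]]
force: [0.8, -2.9, -2.6]
gripper_width: 0.0109
```

```bash
cat > tail.py <<'E'
from fit import *
q=r.x;L,R,o=model(q)
def tail(p):
    u=proj(p,R@np.array([.163,.03,.1])+o)[0].astype(int)
    g=cv2.cvtColor(p["color"],cv2.COLOR_RGB2GRAY)
    box=g[u[1]-25:u[1]+25,u[0]-16:u[0]+16]
    m=(box<32).astype(np.uint8)
    n,l,s,c=cv2.connectedComponentsWithStats(m);k=1+np.argmax(s[1:,4])
    return s[k],c[k]+[u[0]-16,u[1]-25],np.percentile(box,[1,5,20,50])
if __name__=="__main__":
    p=robot.grab_frame("scene")
    print("p0",tail(ps["scene"]));print("now",tail(p))
    pickle.dump(p,open("p%d.pkl"%(robot.sense()["time"]*100),"wb"))
E
python3 st.py 0.9 1.0 1.1 1.2; python3 tail.py; python3 pl.py m2.png
```

```text
t 4.2167 tcp [0.6084 0.133  0.1312] F [ 0.7978 -2.8656 -2.6152] w 0.01087397470484959
turn z 0.29395458757349324 tilt [ 0.     -0.0002 -1.    ]
grasp in stand mm [ 50.2799 -48.7711 149.8775] crank ang 0.7894159501200656 rad 0.07082258832758387
0.9 shift tool mm [-1.2513  4.5463  6.3652]
1.0 shift tool mm [-1.2713  8.6162 12.0569]
1.1 shift tool mm [-1.2882 12.0974 18.1264]
1.2 shift tool mm [-1.3019 14.9554 24.5132]
p0 (array([  6,  18,  23,  15, 205], dtype=int32), array([461.27804878, 415.74634146]), array([15., 18., 37., 47.]))
now (array([  4,  30,  20,  12, 169], dtype=int32), array([458.15976331, 425.66272189]), array([20., 23., 45., 50.]))
0 tail centre px [464.56893602 405.17727377]
0.014 tail centre px [461.76698322 415.26120428]
0.028 tail centre px [458.89197545 425.60805185]
0.85 [410.8, 465.1] 641
```

View pics/m2.png

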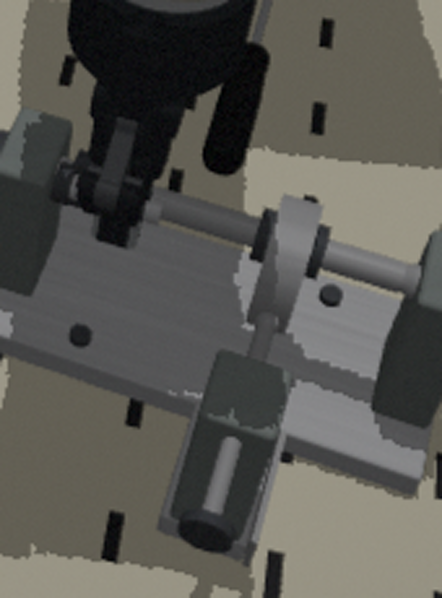

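The tail is now at about (459.5,424) and the disc has visibly turned toward the plunger. I'll refine the target by fitting the disc outline in the stored pictures.

```bash
cat > disc.py <<'E'
from fit import *
import glob
q=r.x;L,R,o=model(q)
def outline(p,h):
    t=np.linspace(0,2*np.pi,180,endpoint=False)
    P=np.vstack([np.c_[.014*np.sin(h)+.034*np.cos(t),np.full(180,y),.1+.014*np.cos(h)+.034*np.sin(t)] for y in(.02,.04)])
    hu=cv2.convexHull(proj(p,P@R.T+o).astype(np.float32))[:,0]
    d=np.r_[hu,hu[:1]];s=np.r_[0,np.cumsum(np.hypot(*np.diff(d,axis=0).T))]
    k=np.linspace(0,s[-1],200);return np.c_[np.interp(k,s,d[:,0]),np.interp(k,s,d[:,1])]
def grad(p):
    g=cv2.GaussianBlur(p["color"],(0,0),1.0).astype(np.float32)
    m=np.sqrt((cv2.Sobel(g,5,1,0)**2+cv2.Sobel(g,5,0,1)**2).sum(2));return np.minimum(m,np.percentile(m,97))
def score(p,G,h,du,dv):
    c=outline(p,h)+[du,dv];return cv2.remap(G,c[:,:1].astype(np.float32),c[:,1:].astype(np.float32),1).mean()
pn=pickle.load(open(sorted(glob.glob("p[1-9]*.pkl"))[-1],"rb"))
G=[(ps["top"],grad(ps["top"]),-.593),(ps["scene"],grad(ps["scene"]),-.593),(pn,grad(pn),.789)]
A=np.arange(.7,1.5,.05);W=np.arange(-2,2.01,.5)
S=np.array([[[[score(p,g,np.pi/2-(a0-a),u,v) for v in W] for u in W] for a0 in A] for p,g,a in G])
for i in range(len(A)):
    t=S[0,i].max();s=(S[1,i]+S[2,i]).max()
    print(round(A[i],2),[round(float(x),1) for x in(t,S[1,i].max(),S[2,i].max(),s,t+s,S[0,i,4,4],S[1,i,4,4],S[2,i,4,4])])
E
python3 disc.py
```

```text
0.7 [167.5, 170.1, 217.1, 386.2, 553.8, 137.9, 155.9, 198.3]
0.75 [167.4, 171.4, 217.7, 389.1, 556.5, 131.7, 157.0, 198.1]
0.8 [167.3, 171.7, 217.9, 389.5, 556.8, 124.3, 153.4, 197.9]
0.85 [167.5, 171.8, 217.6, 389.4, 556.9, 116.5, 146.6, 197.2]
0.9 [163.9, 171.2, 216.6, 387.5, 551.4, 110.0, 138.5, 196.5]
0.95 [156.9, 171.5, 217.0, 388.5, 545.4, 105.1, 130.5, 194.8]
1.0 [147.7, 169.9, 216.7, 386.6, 534.3, 102.0, 123.6, 192.5]
1.05 [137.2, 165.2, 215.7, 381.0, 518.2, 99.7, 118.2, 188.9]
1.1 [127.0, 158.9, 214.5, 373.4, 500.4, 98.6, 114.1, 183.9]
1.15 [118.6, 152.2, 212.2, 364.4, 483.0, 98.5, 111.0, 178.5]
1.2 [112.3, 145.8, 209.0, 354.8, 467.1, 98.9, 108.6, 173.6]
1.25 [107.9, 140.2, 204.5, 344.7, 452.6, 99.7, 106.8, 170.2]
1.3 [104.7, 135.7, 198.7, 334.5, 439.1, 101.0, 105.4, 167.7]
1.35 [104.6, 132.0, 192.3, 324.3, 428.8, 102.0, 104.0, 165.6]
1.4 [104.6, 129.1, 186.9, 316.0, 420.6, 102.8, 102.7, 163.2]
1.45 [104.6, 126.8, 183.4, 310.2, 414.8, 103.8, 101.7, 160.4]
```

Plunger and disc estimates disagree: about 0.85 to 1.07. Pushing a little past the peak and matching the tail's position on both sides will settle it.

Request:
{"api": "step_arm", "payload": {
  "motion": [
    {"twist": [0,0,0],"delta_pos": [0,4.5,6.4],"jaw": 8},
    {"twist": [0,0,0],"delta_pos": [0,8.6,12],"jaw": 8},
    {"twist": [0,0,0],"delta_pos": [0,12,18],"jaw": 8},
    {"twist": [0,0,0],"delta_pos": [0,12,18],"jaw": 8}
  ]
}}

```text
time: 4.7
tool_pos: [0.6203, 0.1315, 0.1139]
eef_rot: [[0.115, 0.993, 0.001], [0.993, -0.115, -0.0], [-0.0, 0.001, -1.0]]
force: [2.9, -4.8, -0.5]
gripper_width: 0.011
```

```bash
python3 st.py 1.2 1.3 1.4 1.5; python3 tail.py
```

```text
t 4.7 tcp [0.6203 0.1315 0.1139] F [ 2.9197 -4.7979 -0.5032] w 0.010969981577221823
turn z 0.3039284394139745 tilt [ 0.0012 -0.0003 -1.    ]
grasp in stand mm [ 62.2529 -48.7777 132.6379] crank ang 1.0879142970300244 rad 0.07028980290121124
1.2 shift tool mm [-1.2368  2.9744  7.2768]
1.3 shift tool mm [-1.2472  5.1726 13.9196]
1.4 shift tool mm [-1.2541  6.6966 20.7487]
1.5 shift tool mm [-1.2573  7.5313 27.6958]
p0 (array([  6,  18,  23,  15, 205], dtype=int32), array([461.27804878, 415.74634146]), array([15., 18., 37., 47.]))
now (array([  4,  28,  20,  14, 172], dtype=int32), array([458.35465116, 424.9244186 ]), array([20., 23., 46., 52.]))
```

Request:
{"api": "step_arm", "payload": {
  "motion": [
    {"twist": [0,0,0],"delta_pos": [0,3,7.3],"jaw": 8},
    {"twist": [0,0,0],"delta_pos": [0,5.2,13.9],"jaw": 8},
    {"twist": [0,0,0],"delta_pos": [0,6.7,20.7],"jaw": 8},
    {"twist": [0,0,0],"delta_pos": [0,6.7,20.7],"jaw": 8}
  ]
}}

```text
time: 5.08
tool_pos: [0.6275, 0.1306, 0.0934]
eef_rot: [[0.115, 0.993, 0.003], [0.993, -0.115, -0.0], [-0.0, 0.003, -1.0]]
force: [6.8, -5.5, -1.0]
gripper_width: 0.0115
```

```bash
python3 tail.py
cat > track.py <<'E'
from tail import *
import glob
p=pickle.load(open("p421.pkl" if glob.glob("p421.pkl") else "p422.pkl","rb")) if 0 else None
fs=sorted(glob.glob("p[1-9]*.pkl"));ims={f:pickle.load(open(f,"rb"))["color"] for f in fs};ims["p0"]=ps["scene"]["color"]
gr={k:cv2.GaussianBlur(cv2.cvtColor(v,cv2.COLOR_RGB2GRAY),(0,0),.7) for k,v in ims.items()}
ref=gr[fs[0]];T=ref[414:437,445:474];T=T.astype(np.float32)
for k,g in gr.items():
    best=None
    d=np.arange(-14,4,.1);sc=[]
    # motion along image direction of the plunger
    w=np.array([-2.85,10.35])/10.73
    for s in d:
        M=np.float32([[1,0,445+s*w[0]],[0,1,414+s*w[1]]])
        P=cv2.warpAffine(g.astype(np.float32),M,(29,23),flags=cv2.INTER_CUBIC|cv2.WARP_INVERSE_MAP)
        a=slice(6,17);sc.append(np.abs(P-T)[7:,4:20].clip(0,15).mean())
    print(k,"shift px %.1f mm %.2f"%(d[np.argmin(sc)],d[np.argmin(sc)]*14/10.73),round(min(sc),2))
E
python3 st.py 1.2 1.1 1.0 0.95 0.9 0.85;python3 track.py; python3 disc.py | cut -c1-60
```

```text
p0 (array([  6,  18,  23,  15, 205], dtype=int32), array([461.27804878, 415.74634146]), array([15., 18., 37., 47.]))
now (array([  4,  28,  22,  12, 174], dtype=int32), array([459.02873563, 423.38505747]), array([21., 23., 46., 53.]))
t 5.1333 tcp [0.6274 0.1306 0.0937] F [ 5.8256 -5.4118 -2.9299] w 0.010567526149959464
turn z 0.30335222877726853 tilt [ 0.003  -0.0004 -1.    ]
grasp in stand mm [ 69.4212 -48.8241 112.3952] crank ang 1.394107325614913 rad 0.07051909545547544
1.2 shift tool mm [ -1.1547  -4.146  -12.9822]
1.1 shift tool mm [ -1.14    -6.9851 -19.3773]
1.0 shift tool mm [ -1.122  -10.4485 -25.4571]
0.95 shift tool mm [ -1.1118 -12.4037 -28.3596]
0.9 shift tool mm [ -1.1008 -14.5016 -31.1607]
0.85 shift tool mm [ -1.0891 -16.7368 -33.8535]
p426.pkl shift px -0.0 mm -0.00 0.0
p475.pkl shift px -0.6 mm -0.78 1.55
p513.pkl shift px -2.0 mm -2.61 3.09
p0 shift px -8.9 mm -11.61 9.36
0.7 [167.5, 170.1, 227.7, 389.0, 556.6, 137.9, 155.9, 210.2]
0.75 [167.4, 171.4, 226.5, 390.0, 557.4, 131.7, 157.0, 211.8
0.8 [167.3, 171.7, 224.5, 390.4, 557.7, 124.3, 153.4, 213.7]
0.85 [167.5, 171.8, 222.3, 388.7, 556.1, 116.5, 146.6, 215.5
0.9 [163.9, 171.2, 222.1, 389.4, 553.3, 110.0, 138.5, 216.2]
0.95 [156.9, 171.5, 221.3, 390.1, 547.0, 105.1, 130.5, 216.0
1.0 [147.7, 169.9, 221.5, 389.0, 536.7, 102.0, 123.6, 214.6]
1.05 [137.2, 165.2, 222.1, 385.9, 523.1, 99.7, 118.2, 211.3]
1.1 [127.0, 158.9, 221.7, 380.3, 507.3, 98.6, 114.1, 206.2]
1.15 [118.6, 152.2, 221.0, 373.2, 491.8, 98.5, 111.0, 202.9]
1.2 [112.3, 145.8, 219.8, 365.6, 477.8, 98.9, 108.6, 200.8]
1.25 [107.9, 140.2, 215.9, 356.1, 464.0, 99.7, 106.8, 197.9]
1.3 [104.7, 135.7, 211.1, 346.9, 451.6, 101.0, 105.4, 193.1]
1.35 [104.6, 132.0, 208.3, 340.2, 444.8, 102.0, 104.0, 187.6
1.4 [104.6, 129.1, 206.4, 335.5, 440.1, 102.8, 102.7, 182.7]
1.45 [104.6, 126.8, 202.8, 329.6, 434.2, 103.8, 101.7, 179.1
```

```bash
cat > t2.py <<'E'
from tail import *
import glob
from scipy.optimize import least_squares as ls
def crop(p):return cv2.resize(cv2.cvtColor(p["color"],4)[220:450,380:550],None,fx=2.6,fy=2.6,interpolation=2)
I={-.593:crop(ps["scene"]),.301:cv2.imread("pics/m1.png"),.789:cv2.imread("pics/m2.png")}
for f,a in zip(sorted(glob.glob("p[1-9]*.pkl"))[1:],(1.088,1.394)):I[a]=crop(pickle.load(open(f,"rb")))
D=[]
for a,im in I.items():
    g=cv2.GaussianBlur(cv2.cvtColor(im,6),(0,0),1.5)[470:580,170:245]
    out=[]
    for th in(28,32,36):
        n,l,s,c=cv2.connectedComponentsWithStats((g<th).astype(np.uint8));k=1+np.argmax(s[1:,4])
        m=(l==k).astype(np.uint8);out.append([c[k,1],s[k,1]+s[k,3],s[k,2],s[k,3]])
    out=np.array(out);D.append([a,*out[:,0]*14/10.35/2.6,*out[:,1]*14/10.35/2.6]);print(a,out.round(1).tolist())
D=np.array(D)
for c in range(1,7):
    for sl in(slice(0,None),slice(1,None)):
        q=ls(lambda v:14*np.cos(D[sl,0]-v[0])+v[1]-D[sl,c],[.9,20]);print(c,sl.start,q.x[0].round(3),q.fun.round(2))
E
python3 t2.py
```

```text
-0.593 [[40.1, 58.0, 54.0, 36.0], [39.9, 59.0, 58.0, 40.0], [39.0, 60.0, 62.0, 46.0]]
0.301 [[62.1, 77.0, 51.0, 29.0], [61.9, 78.0, 53.0, 31.0], [61.3, 78.0, 55.0, 37.0]]
0.789 [[65.7, 80.0, 49.0, 28.0], [65.5, 81.0, 52.0, 31.0], [65.2, 82.0, 54.0, 35.0]]
1.088 [[63.9, 79.0, 49.0, 29.0], [63.7, 80.0, 52.0, 32.0], [63.2, 81.0, 55.0, 37.0]]
1.394 [[59.6, 74.0, 50.0, 29.0], [59.4, 75.0, 53.0, 31.0], [59.1, 76.0, 55.0, 36.0]]
1 0 0.842 [ 0.67 -0.65 -0.57 -0.03  0.58]
1 1 0.759 [ 0.18 -0.29 -0.09  0.2 ]
2 0 0.845 [ 0.67 -0.65 -0.58 -0.01  0.57]
2 1 0.761 [ 0.18 -0.29 -0.07  0.18]
3 0 0.856 [ 0.7  -0.67 -0.63  0.02  0.57]
3 1 0.77 [ 0.19 -0.33 -0.04  0.18]
4 0 0.772 [ 0.17 -0.1  -0.13 -0.3   0.37]
4 1 0.75 [ 0.12 -0.06 -0.32  0.27]
5 0 0.772 [ 0.17 -0.1  -0.13 -0.3   0.37]
5 1 0.75 [ 0.12 -0.06 -0.32  0.27]
6 0 0.781 [-0.04  0.28 -0.22 -0.36  0.35]
6 1 0.786 [ 0.23 -0.24 -0.36  0.37]
```

All fits give the high spot at crank ≈0.78 rad, so I return there along the arc.

Request:
{"api": "step_arm", "payload": {
  "motion": [
    {"twist": [0,0,0],"delta_pos": [0,-1.6,-6.6],"jaw": 8},
    {"twist": [0,0,0],"delta_pos": [0,-4.1,-13],"jaw": 8},
    {"twist": [0,0,0],"delta_pos": [0,-7,-19.4],"jaw": 8},
    {"twist": [0,0,0],"delta_pos": [0,-10.5,-25.5],"jaw": 8},
    {"twist": [0,0,0],"delta_pos": [0,-14.5,-31.2],"jaw": 8},
    {"twist": [0,0,0],"delta_pos": [0,-17.5,-34.6],"jaw": 8},
    {"twist": [0,0,0],"delta_pos": [0,-19.8,-37],"jaw": 8},
    {"twist": [0,0,0],"delta_pos": [0,-19.8,-37],"jaw": 8},
    {"twist": [0,0,0],"delta_pos": [0,-19.8,-37],"jaw": 8}
  ]
}}

```text
time: 5.88
tool_pos: [0.6076, 0.1332, 0.1317]
eef_rot: [[0.115, 0.993, 0.003], [0.993, -0.115, -0.0], [0.0, 0.003, -1.0]]
force: [2.1, -5.6, 4.0]
gripper_width: 0.0112
```

```bash
python3 st.py 0.78; python3 tail.py
```

```text
t 5.8833 tcp [0.6076 0.1332 0.1317] F [ 2.0804 -5.5897  4.0187] w 0.011200012572373104
turn z 0.3174308241193273 tilt [ 0.0035 -0.0002 -1.    ]
grasp in stand mm [ 49.4248 -48.7063 150.4441] crank ang 0.7751923424090313 rad 0.07062165989140853
0.78 shift tool mm [-1.2927 -0.2048  0.6792]
p0 (array([  6,  18,  23,  15, 205], dtype=int32), array([461.27804878, 415.74634146]), array([15., 18., 37., 47.]))
now (array([  4,  30,  20,  12, 171], dtype=int32), array([458.23976608, 425.66081871]), array([20., 23., 45., 50.]))
```

Request:
{"api": "step_arm", "payload": {
  "motion": [
    {"twist": [0,0,0],"delta_pos": [0,0,0],"jaw": 25},
    {"twist": [0,0,0],"delta_pos": [0,0,0],"jaw": 45},
    {"twist": [0,0,0],"delta_pos": [0,0,0],"jaw": 60},
    {"twist": [0,0,0],"delta_pos": [0,0,0],"jaw": 60},
    {"twist": [0,0,0],"delta_pos": [0,0,0],"jaw": 60},
    {"twist": [0,0,0],"delta_pos": [0,0,-20],"jaw": 60},
    {"twist": [0,0,0],"delta_pos": [0,0,-50],"jaw": 60},
    {"twist": [0,0,0],"delta_pos": [0,0,-85],"jaw": 60},
    {"twist": [0,0,0],"delta_pos": [0,0,-120],"jaw": 60},
    {"twist": [0,0,0],"delta_pos": [0,0,-120],"jaw": 60}
  ]
}}

```text
time: 6.77
tool_pos: [0.6089, 0.1339, 0.2579]
eef_rot: [[0.115, 0.993, 0.01], [0.993, -0.115, 0.002], [0.003, 0.01, -1.0]]
force: [0.1, -0.2, 0.9]
gripper_width: 0.0514
```

Request:
{"api": "step_arm", "payload": {
  "motion": [
    {"twist": [0,0,0],"delta_pos": [0,-30,0],"jaw": 60},
    {"twist": [0,0,0],"delta_pos": [0,-65,0],"jaw": 60},
    {"twist": [0,0,0],"delta_pos": [0,-100,0],"jaw": 60},
    {"twist": [0,0,0],"delta_pos": [0,-135,0],"jaw": 60},
    {"twist": [0,0,0],"delta_pos": [0,-170,0],"jaw": 60},
    {"twist": [0,0,0],"delta_pos": [0,-205,0],"jaw": 60},
    {"twist": [0,0,0],"delta_pos": [0,-235,0],"jaw": 60},
    {"twist": [0,0,0],"delta_pos": [0,-235,0],"jaw": 60},
    {"twist": [0,0,0],"delta_pos": [0,-235,0],"jaw": 60}
  ]
}}

```text
time: 7.52
tool_pos: [0.3724, 0.1607, 0.2509]
eef_rot: [[0.114, 0.993, 0.001], [0.993, -0.114, 0.0], [0.0, 0.001, -1.0]]
force: [0.6, 0.1, 0.0]
gripper_width: 0.0517
```

```bash
python3 tail.py
python3 - <<'E'
from h import *
import pickle
a=robot.grab_frame("scene");b=robot.grab_frame("top");p0=pickle.load(open("p0.pkl","rb"))
f=lambda p,x,y,w,h,s:cv2.resize(cv2.cvtColor(p["color"],4)[y:y+h,x:x+w],None,fx=s,fy=s,interpolation=2)
cv2.imwrite("pics/end.png",np.hstack([f(a,360,220,200,300-90,2.)[:400],f(b,95,100,200,200,2)[:400]]))
d=np.abs(a["color"].astype(int)-p0["scene"]["color"])[220:360,130:310].max(2);print("plain stand change",(d>30).sum(),robot.sense()["force"],robot.sense()["time"])
E
```

```text
p0 (array([  6,  18,  23,  15, 205], dtype=int32), array([461.27804878, 415.74634146]), array([15., 18., 37., 47.]))
now (array([  4,  27,  21,  15, 188], dtype=int32), array([458.31914894, 425.43085106]), array([16., 19., 39., 43.]))
plain stand change 0 [-0.20607644  0.81862487  0.07651044] 7.6667
```

View pics/end.png

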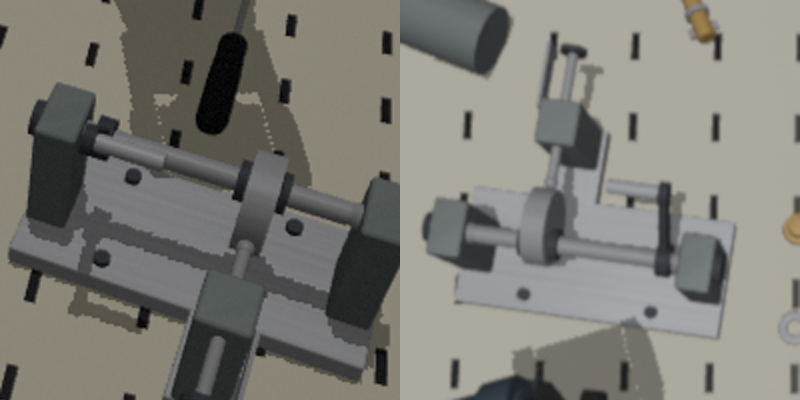

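The pin is released with the crank leaning toward +x, and the other stand is unchanged pixel for pixel. Last, I'll check the tail against the strip close up.

Run:
```python
from disc import *
a=robot.grab_frame("scene");b=robot.grab_frame("top")
pickle.dump({"scene":a,"top":b},open("e.pkl","wb"))
f=lambda p,x,y,w,h,s:cv2.resize(cv2.cvtColor(p["color"],4)[y:y+h,x:x+w],None,fx=s,fy=s,interpolation=2)
cv2.imwrite("pics/strip.png",np.hstack([f(a,430,370,67,80,6)[:480],f(b,145,105,64,80,6)[:480]]))
w=lambda *P:R@np.array(P)+o
for n,p in(("scene",a),("top",b)):
    print(n,"tail d=.028",proj(p,w(.176,.03,.1))[0],"strip end y=.05 z=.1/.02",proj(p,w(.176,.05,.1))[0],proj(p,w(.176,.05,.02))[0])
```

```text
0.7 [167.5, 170.1, 203.3, 371.4, 538.9, 137.9, 155.9, 187.2]
0.75 [167.4, 171.4, 203.4, 374.8, 542.2, 131.7, 157.0, 186.1]
0.8 [167.3, 171.7, 203.1, 374.8, 542.1, 124.3, 153.4, 183.8]
0.85 [167.5, 171.8, 201.7, 373.5, 541.0, 116.5, 146.6, 181.4]
0.9 [163.9, 171.2, 201.4, 371.5, 535.4, 110.0, 138.5, 179.7]
0.95 [156.9, 171.5, 202.5, 374.0, 530.9, 105.1, 130.5, 178.5]
1.0 [147.7, 169.9, 200.9, 370.7, 518.4, 102.0, 123.6, 177.2]
1.05 [137.2, 165.2, 197.6, 362.8, 500.0, 99.7, 118.2, 175.3]
1.1 [127.0, 158.9, 194.7, 353.6, 480.6, 98.6, 114.1, 172.1]
1.15 [118.6, 152.2, 192.5, 344.7, 463.3, 98.5, 111.0, 168.6]
1.2 [112.3, 145.8, 190.8, 336.6, 448.9, 98.9, 108.6, 165.4]
1.25 [107.9, 140.2, 188.2, 328.4, 436.3, 99.7, 106.8, 163.2]
1.3 [104.7, 135.7, 184.4, 320.2, 424.8, 101.0, 105.4, 162.2]
1.35 [104.6, 132.0, 180.4, 312.4, 416.9, 102.0, 104.0, 161.2]
1.4 [104.6, 129.1, 177.0, 306.1, 410.7, 102.8, 102.7, 159.0]
1.45 [104.6, 126.8, 174.9, 301.7, 406.3, 103.8, 101.7, 155.6]
scene tail d=.028 [458.89197545 425.60805185] strip end y=.05 z=.1/.02 [476.38671611 431.89657262] [464.54153427 462.84723647]
top tail d=.028 [182.12382958 124.51839792] strip end y=.05 z=.1/.02 [170.98442074 123.10308134] [181.35523934 136.94641327]
```

View pics/strip.png

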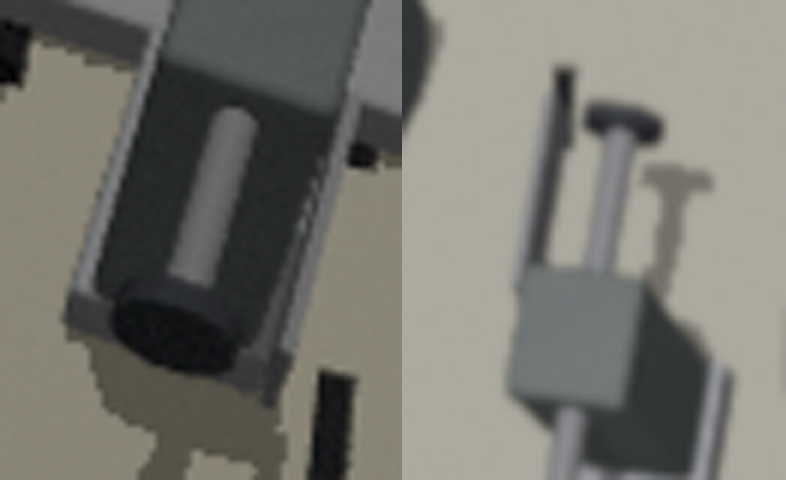

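Run:
```python
from fit import *
q=r.x;L,R,o=model(q);p=pickle.load(open("e.pkl","rb"))["top"]
g=lambda a:np.concatenate([proj(p,R@np.array([.07*np.sin(a[0]),y,.1+.07*np.cos(a[0])])+o)[0]-u for y,u in((-.028,(199,193)),(-.072,(225,195)))])
s=least_squares(g,[.8]);print("crank",s.x,s.fun)
print(robot.sense()["time"],robot.hand_in())
```

```text
crank [0.82121155] [-0.99092453 -1.13470634 -0.78891947  0.29937095]
the job is handed in; nothing more can be done
7.7667 None
```

I swung the eccentric's crank by its pin to about 0.78 rad, let go, backed the arm clear and handed the job in at about 7.8 s.

- **Finding the high spot:** My first estimate, from the plunger's position in the first pictures, was about 1.07 rad. It disagreed with a fit to the disc's outline, which gave about 0.8. So I swung through to about 1.4 rad, past the peak, and measured the plunger tail at five angles. It was furthest out near 0.78, with separate fits between 0.75 and 0.86, so I went back there.
- **After release:** The crank reads about 0.82 rad from the top picture, good to roughly 0.05. The tail sits within about 1 pixel of where my model puts it fully out. It looks level with the strip end, but only to about 2 mm. The last move out away from the stand read no contact force above 1 N.
- **Other bench centre:** Its part of the scene picture showed no change from the start.

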